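# Free the seized jar stopper and serve the wood slices

### The arm

A 6-joint arm with a two-finger parallel gripper is mounted at the origin on the work surface. World frame = base frame: x ahead of the robot, y to its left, z up, the work surface at z = 0. Lengths are in m, angles in degrees, forces in N, time in s.
With the tool pointing down it reaches from about 0.375 to 0.75 m from the base axis. Payload 9 kg.
Tool frame: the origin (TCP) lies where the fingers leave the gripper's body, on its centre line; the fingertips stand 73 mm ahead of it and the grasp point (between the pads) lies 54 mm ahead of it (robot.tip_reach is the distance from the TCP to the fingertips, in m); z points along the fingers, y is the line along which they close (so a half turn about z gives the same grasp; the last joint's range is limited). The gripper opens to 85 mm and grips with 20 to 120 N. Pads are 22 mm wide; open, the fingers measure 114 mm over their backs; the gripper's body (76 mm by 85 mm) begins 54 mm behind the grasp point. The pads swing forward as they close: fully open they stand 13 mm farther back than shut.
Start: joints at [59.261, 5.964, 5.575, 89.605, 0, 77.527], TCP at [0.188, 0.57, 0.304] pointing down, gripper open.
Joint ranges: [-171.21, 171.21], [-48.23, 106.86], [-62.78, 66.21], [-105.2, 120.99], [-86.42, 89.51], [-180, 180]. Speed limits (degrees/s): [127.2, 127.2, 147.25, 180, 180, 180].

### API

Orientations are given as [roll, pitch, yaw] about the fixed x, y, z axes, in that order (R = Rz(yaw) Ry(pitch) Rx(roll)).
In Python, from plant import robot gives the robot as it stands. Calls block until the motion is done:
- robot.move_pose(position, orientation): joint-space move of the TCP to a pose.
- robot.line_to(position, vel=0.15, rotation=None, guard=None): straight line of the TCP; rotation=None keeps the orientation; vel is the mean speed in m/s. With guard (N) it stops when the force on the tool has changed by that much, and returns True; else False.
- robot.goto_joints(angles): joint-space move.
- robot.set_gripper(opening): finger opening in m; the grip force is fixed at half the most; returns when the fingers have stopped.
- robot.pause(seconds).
- robot.ik(position, orientation): joint angles nearest the present ones, or None.
- robot.observe(): the state.
- robot.grab_frame(name): name is "scene" or "side" or "wrist"; returns the picture (400x640x3 uint8, blue, green, red); there is no depth.
- robot.get_calibration(name): a dict with "vertical_fov" (degrees; the focal length in pixels is half the picture's height over the tangent of half this angle, whatever the lens; pixels are square), "cx", "cy" (the principal point, pixels), "rvec" (rotation vector, rad) and "tvec" (3), from world to camera coordinates, as OpenCV has them. Camera axes: x right, y down, z forward; pixel columns grow to the right and rows downward; lengths in m; the calibration is good to about 2 mm. A picture is of the moment at which its call begins: read the wrist's pose just before it. get_calibration takes no time and is no camera call; for the wrist camera it gives the pose at the moment of the call.
A pose or a line that the arm cannot do raises robot.IKError and nothing moves.
- robot.job_done(): hands the job in; it is judged then, once.
The state is a dict: "time": time; "q": joint angles; "qvel": joint speeds; "joint_torque": joint torques, N m; "tool_pos": TCP position; "tcp_rot": TCP orientation; "ft_force": force on the tool from outside, world axes, zero at the start; "torque": the same for the moment, N m; "gripper_width": finger opening in m; "gripper_force": force on a finger pad.
Only numpy, scipy, OpenCV 4.12 (cv2) and the standard library are available. Lean on these libraries where they do the work, as an engineer would, in place of code of your own. Each camera call takes 0.05 s, during which the arm holds its last target. There are 200 camera calls.

### The job

The stopper with the plain wooden knob has seized in the neck of the jar of wood slices, and a straight pull only lifts the jar out of its block. Free it by twisting it back and forth while pulling lightly upwards, the jar staying down in the block, and put the stopper in the small tray. Then stand the open jar upright on the round cork mat, all of it on the mat, without tipping it on the way and leaving the other things where they are.

Things in the scene. Friction and masses are not known exactly. Their poses are not given: they have to be found in the camera images.
- stopper_knob (a point): Centre of the pale wooden knob (two dark rings) of the seized stopper: an upright cylinder, 42 mm in diameter, 42 mm high, gripped by its sides at any yaw. Under it is a cork shank, 34 mm in diameter, 24 mm long; its underside is 45 mm below this point. Home, the knob sits on the jar's rim, this point 78 mm above point jar_mid. 60 g. z is its axis, up.
- jar_mid (a point): Middle of the glass jar of pale wood slices (114 mm tall, 0.45 to 0.7 kg): 57 mm above its underside, on its axis (z, up). Body 60 mm square (sides along x and y) and 88 mm high, then a round neck, 44 mm outside, to 114 mm. It starts in a well of the block, which keeps it from turning, 33 mm deep, 1 mm of play each side; the body can be gripped above the block.
- block: Solid wooden stand, fixed to the table: 95 mm (its x) by 300 mm (its y), 45 mm high, origin at the middle of its underside. Three square wells of 62 mm, 33 mm deep (floor 12 mm above the table), at y = -95, 0 and 95 mm, each with a jar.
- tray: Small open plywood tray, fixed: 120 mm (its x) by 140 mm (its y), 20 mm high, walls and floor 5 mm, origin at the middle of its underside. The stopper goes in here, standing or lying.
- mat: Round cork mat, fixed, 130 mm in diameter, 5 mm thick, origin at the middle of its underside. The open jar goes here.
- jar_red_mid (a point): Middle of the neighbouring jar with red pieces and a red knob, 156 mm tall with its stopper, in a well of the block: to be left alone.
- jar_green_mid (a point): Middle of the neighbouring jar with green pieces and a green knob, 156 mm tall with its stopper, in a well of the block: to be left alone.
- glue_mid (a point): Middle of a white glue bottle with an orange cap, 54 mm in diameter, 135 mm tall: to be left alone.
- hoop_mid (a point): Middle of a wooden hoop covered with decorated paper, 232 mm in diameter, 45 mm high, lying on the table: to be left alone.
- jar_mouth (a point): Centre of the jar's rim, 57 mm above jar_mid. The neck grips the shank by friction, 30 to 45 N (0.5 to 0.75 N m to turn it), so a straight pull lifts the jar. While turned, it creeps up under a light pull: 1 to 2 mm of lift per rad of turning is right. The grip lasts for the first 15 mm of lift, then it slides; clear of the rim after 24 mm.
Things that resemble listed ones, but are neither listed nor needed, are in the scene too. Of the things like the part that bears stopper_knob, leave any that is green or pink; of the rest the larger one is meant.

How it is judged:
By the outcome, as a careful person would: the job done as asked, in the order asked, and still so for the second after the job is handed in, with the robot touching nothing.
It also fails if it takes over 72 s, if anything falls off the work surface, if the arm or the gripper's body presses on something with over 40 N, if the wrist force passes 120 N, or if a joint passes its speed limit or range.

## Working session

There is one attempt and no reset: what is moved stays moved. The work goes in short steps, each a Python script; the robot and the scene stay as the last script left them, time stands still between calls to the robot, and variables do not carry over. Pictures are saved under pics/ and viewed, at most 10 in all, crops included, and the job is handed in when it is done.

```bash
mkdir -p pics; ls
cat > h.py <<'E'
import numpy as np, cv2
from plant import robot
def cal(name):
    c=robot.get_calibration(name); f=200/np.tan(np.radians(c["vertical_fov"])/2)
    K=np.array([[f,0,c["cx"]],[0,f,c["cy"]],[0,0,1.]])
    R=cv2.Rodrigues(np.array(c["rvec"],float))[0]; t=np.array(c["tvec"],float).ravel()
    return K,R,t
def ray(C,px):
    K,R,t=C; d=R.T@np.linalg.solve(K,[px[0],px[1],1]); return -R.T@t,d
def onz(C,px,z):
    o,d=ray(C,px); return o+d*(z-o[2])/d[2]
def tri(Ca,pa,Cb,pb):
    oa,da=ray(Ca,pa); ob,db=ray(Cb,pb)
    s=np.linalg.lstsq(np.c_[da,-db],ob-oa,rcond=None)[0]
    A=oa+s[0]*da;B=ob+s[1]*db; return (A+B)/2,np.linalg.norm(A-B)
def proj(C,p):
    K,R,t=C; q=K@(R@np.asarray(p,float)+t); return q[:2]/q[2]
E
python3 - <<'E'
from h import *
for n in ("scene","side","wrist"):
    C=cal(n); im=robot.grab_frame(n); cv2.imwrite(f"pics/{n}0.png",im); print(n,C[0][0,0],-C[1].T@C[2],C[1][2], robot.get_calibration(n))
o=robot.observe(); print(o)
cv2.imwrite("pics/both0.png",cv2.resize(np.vstack([cv2.imread("pics/scene0.png"),cv2.imread("pics/side0.png")]),(480,600)))
E
```

```text
pics
scene 491.17021168043004 [1.40090831 0.66065484 0.87044861] [-0.62499795 -0.52483291 -0.57786502] {'vertical_fov': 44.31140376409269, 'cx': 328.55172554490184, 'cy': 198.62392907389162, 'rvec': array([ 1.07137308,  2.25338792, -1.1739015 ]), 'tvec': array([ 0.39252946, -0.16109049,  1.72530003])}
side 470.7770755246396 [0.40474955 1.17493576 0.97485862] [ 0.1219104  -0.80560462 -0.579775  ] {'vertical_fov': 46.03443640053752, 'cx': 316.4502591580442, 'cy': 199.0821311271532, 'rvec': array([ 0.22729054, -2.72931483,  1.40935116]), 'tvec': array([0.57342738, 0.16505928, 1.46238916])}
wrist 283.73428069844783 [0.11317314 0.59416102 0.37356026] [ 0.29276681 -0.09816296 -0.95113176] {'vertical_fov': 70.35885957973062, 'cx': 316.0745711472699, 'cy': 200.91836537441586, 'rvec': array([-2.32920028, -1.68459469, -0.26498694]), 'tvec': array([-0.59920905, -0.04080972,  0.38048635])}
{'time': 0.15, 'q': array([ 5.92614890e+01,  5.98879362e+00,  5.53870829e+00,  8.96063850e+01,
       -1.74954219e-03,  7.75249283e+01]), 'qvel': array([ 0.01653246, -0.05717323,  0.19185945, -0.04077709,  0.1139637 ,
        0.04672632]), 'joint_torque': array([ 3.29330869e-03, -5.57357633e+01,  5.04005313e+01,  1.26156706e-02,
       -3.69293475e-04,  7.24457209e-06]), 'tool_pos': array([0.18794985, 0.56960616, 0.3033346 ]), 'tcp_rot': array([-1.79944485e+02, -1.04901853e-02,  1.61736556e+02]), 'ft_force': array([-0.24402345,  0.07681955,  0.36500311]), 'torque': array([-0.01787777, -0.00404584, -0.04026131]), 'gripper_force': 0.0, 'gripper_width': 0.08546399353138474}
```

View pics/scene0.png

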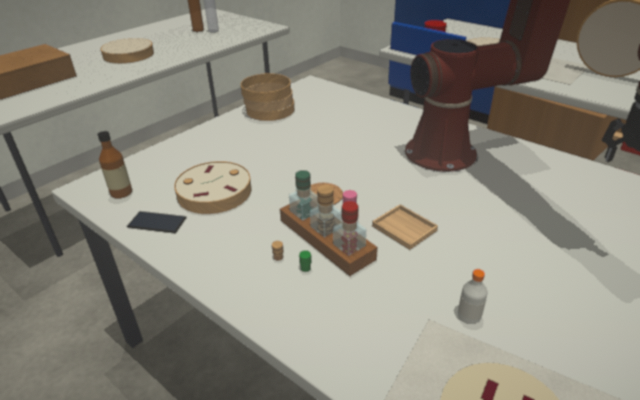

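View pics/side0.png

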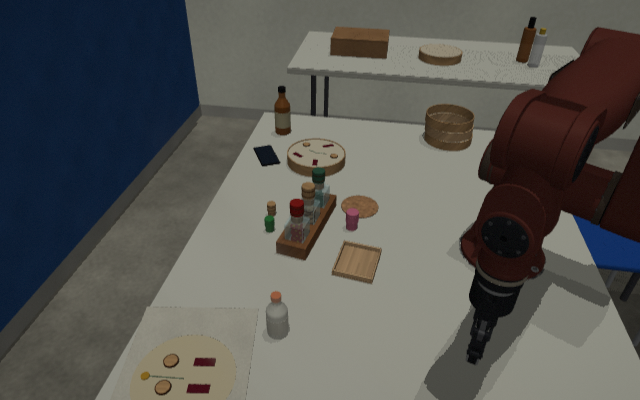

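The scene view shows the block with its green, plain and red jars at about (303,190), (326,200) and (350,220). The mat is behind it at (325,192), the tray at (405,226) and the glue at (473,300). The loose stoppers are small wood (278,250), green (305,260) and pink (349,197). In the side view the plain knob is at (308,190), the mat at (360,206), the tray at (357,261) and the pink stopper at (352,219).

Candidates for the plain wooden knob are scene (326,195) on the jar and the loose one at (278,250). I take the larger one, seated in the jar between red and green. Next I'll check it in an enlarged crop and get rough positions.

Run:
```python
from h import *
a=cv2.imread("pics/scene0.png");b=cv2.imread("pics/side0.png")
ca=a[160:280,260:450]; cb=b[160:290,240:400]
cv2.imwrite("pics/crop1.png",np.hstack([cv2.resize(ca,(400,253),interpolation=cv2.INTER_CUBIC).repeat(1,0),cv2.resize(cb,(311,253),interpolation=cv2.INTER_CUBIC)]))
cv2.imwrite("pics/crop1.png",np.vstack([cv2.resize(ca,None,fx=4,fy=4,interpolation=cv2.INTER_CUBIC)[:, :760][:300*2][:480],]))
A=cv2.resize(ca,None,fx=2.4,fy=2.4,interpolation=cv2.INTER_CUBIC); B=cv2.resize(cb,None,fx=2.1,fy=2.1,interpolation=cv2.INTER_CUBIC)
h=max(len(A),len(B)); pad=lambda i:np.pad(i,((0,h-len(i)),(0,0),(0,0)))
cv2.imwrite("pics/crop1.png",np.hstack([pad(A),pad(B)])[:,:800])
S,D=cal("scene"),cal("side")
for n,p,q in [("knob",(326,195),(308,190)),("red",(350,207),(297,207)),("green",(303,179),(319,174)),("pink",(349,197),(352,218)),("small",(278,250),(271,208)),("gloose",(305,260),(269,223)),("glue cap",(478,274),(276,297)),("mat",(325,193),(360,206)),("tray",(405,226),(357,261))]:
    X,e=tri(S,p,D,q); print(n,X.round(3),round(e,4))
```

```text
knob [ 0.612 -0.011  0.15 ] 0.0036
red [0.627 0.08  0.156] 0.0077
green [ 0.592 -0.108  0.15 ] 0.0039
pink [ 0.47  -0.042  0.045] 0.0098
small [ 0.747 -0.063  0.026] 0.0019
gloose [0.734 0.019 0.028] 0.0011
glue cap [0.614 0.414 0.128] 0.0008
mat [ 0.452 -0.15   0.01 ] 0.0022
tray [0.438 0.13  0.01 ] 0.0027
```

View pics/crop1.png

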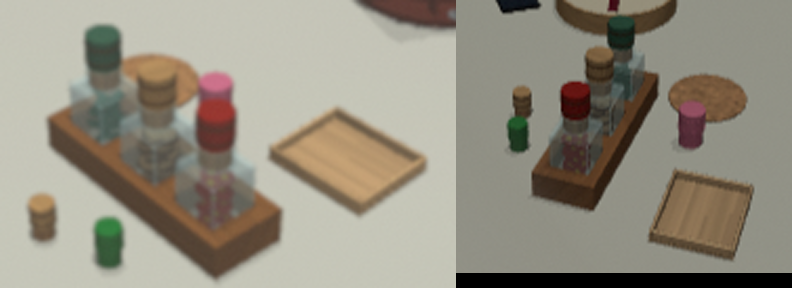

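The crop confirms it: the plain knob with two dark rings, in the middle jar, is larger than the loose one at (278,250). Its triangulated height of 0.150 agrees with the expected 0.147. I'll move above it and look with the wrist camera.

Run:
```python
from h import *
robot.move_pose([0.605,-0.011,0.33],[180,0,104])
o=robot.observe(); C=cal("wrist"); im=robot.grab_frame("wrist"); cv2.imwrite("pics/w1.png",im)
np.savez("w1.npz",K=C[0],R=C[1],t=C[2])
print(o["time"],o["q"].round(1),o["tool_pos"],o["tcp_rot"],o["ft_force"],o["torque"])
for n,p in [("knob",(.612,-.011,.168)),("mat",(.452,-.15,.005)),("tray",(.438,.13,.01))]: print(n,proj(C,p))
```

```text
2.6833 [-13.3   7.3   9.7  92.4   0.   62.6] [ 0.60497978 -0.01014079  0.33003624] [ 1.79995654e+02 -7.41325915e-03  1.04072893e+02] [-0.06908009  0.57339443 -1.00228336] [ 0.00786689  0.00603152 -0.0403507 ]
knob [323.31145888 207.2717817 ]
mat [195.75808396 231.4026668 ]
tray [209.45319165  23.15241288]
```

View pics/w1.png

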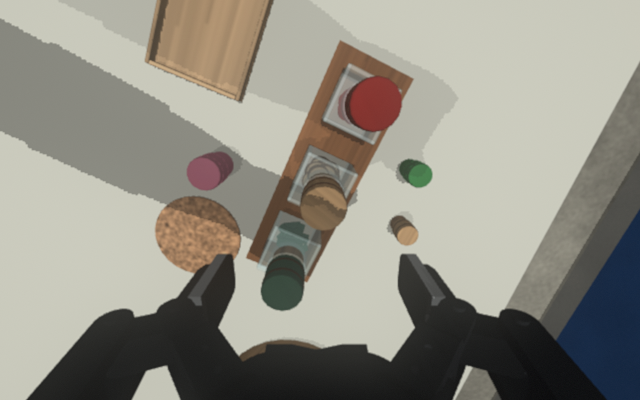

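Wrist view: the plain knob's top disc is at (324,210), red at (374,104), green at (283,288). The mat is at (198,234), the tray corner region at (205,45), and the block's top corners are at (342,42), (413,78), (307,281) and (248,257).

Run:
```python
from h import *
z=np.load("w1.npz"); C=(z["K"],z["R"],z["t"]); im=cv2.imread("pics/w1.png"); hsv=cv2.cvtColor(im,cv2.COLOR_BGR2HSV)
for n,p in [("red",(374,104)),("knob",(324,210)),("green",(283,288))]: print(n,onz(C,p,.168).round(4))
Q=[onz(C,p,.045)[:2] for p in [(342,42),(413,78),(307,281),(248,257)]]
print("block corners",np.round(Q,3).tolist(),"c",np.mean(Q,0).round(4),[np.linalg.norm(Q[i]-Q[(i+1)%4]).round(3) for i in range(4)])
for i,j in((3,0),(2,1)): d=Q[j]-Q[i]; print("yaw",-np.degrees(np.arctan2(d[0],d[1])))
def blob(box,lo=70):
    m=np.zeros(im.shape[:2],np.uint8); x0,y0,x1,y1=box; m[y0:y1,x0:x1]=(hsv[y0:y1,x0:x1,1]>lo)*255
    m=cv2.morphologyEx(m,cv2.MORPH_OPEN,np.ones((3,3))); c=max(cv2.findContours(m,0,2)[0],key=cv2.contourArea); return c
c=blob((145,185,243,285)); P=np.array([onz(C,p,.005)[:2] for p in c[:,0]],np.float32); print("mat",cv2.minEnclosingCircle(P),cv2.fitEllipse(P))
# knob disc fit
c=blob((296,178,352,235)); print("knobblob",cv2.boundingRect(c))
S=cal("scene"); D=cal("side")
sc=cv2.imread("pics/side0.png"); 
for cam,nm,box in ((D,"side0",(325,235,390,290)),(S,"scene0",(365,200,445,252)),(D,"side0",(338,193,384,222))):
    i2=cv2.cvtColor(cv2.imread(f"pics/{nm}.png"),cv2.COLOR_BGR2HSV); x0,y0,x1,y1=box
    m=(i2[y0:y1,x0:x1,1]>70).astype(np.uint8); c=max(cv2.findContours(m,0,2)[0],key=cv2.contourArea)+[x0,y0]
    zz=.02 if nm!="side0" or y0>230 else .005
    P=np.array([onz(cam,p,zz)[:2] for p in c[:,0]],np.float32); print(nm,cv2.minAreaRect(P))
print((onz(C,(148,62),.02)).round(3),onz(C,(240,101),.02).round(3),onz(C,(271,0),.02).round(3))
```

```text
red [0.6288 0.0806 0.168 ]
knob [ 0.6132 -0.0133  0.168 ]
green [ 0.5951 -0.0996  0.168 ]
block corners [[0.597, 0.142], [0.686, 0.126], [0.631, -0.167], [0.541, -0.15]] c [ 0.614  -0.0122] [np.float64(0.091), np.float64(0.299), np.float64(0.091), np.float64(0.297)]
yaw -10.774866692914467
yaw -10.662212968652332
mat ((0.4557802975177765, -0.15776017308235168), 0.06469640880823135) ((0.45304858684539795, -0.1549052745103836), (0.11691344529390335, 0.13129810988903046), 129.39968872070312)
knobblob (296, 178, 56, 57)
side0 ((0.43818536400794983, 0.1366463005542755), (0.15507744252681732, 0.12068250775337219), 81.80567169189453)
scene0 ((0.4490736424922943, 0.13321751356124878), (0.14777618646621704, 0.13015399873256683), 82.20658874511719)
side0 ((0.4532293975353241, -0.1461755484342575), (0.12768849730491638, 0.14537343382835388), 10.199087142944336)
[0.375 0.069 0.02 ] [0.491 0.052 0.02 ] [0.507 0.169 0.02 ]
```

Everything is consistent: the block's sizes come out at 91 x 298 mm against 95 x 300, the mat's radius at 65 mm, and block yaw at -10.7°. Next I'll grip the knob and try one short stroke.

Run:
```python
from h import *
x,y=0.6135,-0.0125
robot.line_to([x,y,.30],vel=.15)
print(robot.line_to([x,y,.204],vel=.08,guard=12))
robot.set_gripper(0.03)
o=robot.observe(); print(o["time"],o["gripper_width"],o["gripper_force"],o["tool_pos"],o["ft_force"].round(1),o["torque"].round(2))
a=104; d=60; r=np.radians(d); lift=1.2e-3*r
t0=o["time"]; p=np.array([x,y,.204+lift])
robot.line_to(p,vel=lift/1.2,rotation=[180,0,a+d])
o=robot.observe(); print(o["time"]-t0,o["gripper_width"],o["tool_pos"],o["tcp_rot"],o["ft_force"].round(1),o["torque"].round(2),o["q"].round(1))
im=robot.grab_frame("side"); cv2.imwrite("pics/s1.png",im); im=robot.grab_frame("scene"); cv2.imwrite("pics/sc1.png",im)
```

```text
False
4.925 0.04089795552847627 60.31985342502594 [ 0.61345178 -0.01261263  0.20439236] [-2.6 -0.9  4.3] [-0.11  0.62  0.01]
1.2000000000000002 0.040872342970377236 [ 0.61322336 -0.01225433  0.20455221] [ 1.79979480e+02 -6.53280064e-02  1.63946207e+02] [-0.2  1.6 -4. ] [ 0.32  0.1  -0.15] [-13.4   8.6  -1.9  79.6   0.    2.7]
```

Run:
```python
from h import *
x,y=0.6135,-0.0125
zc=.20526; yaw=164
for tgt in (254,104,254):
    r=np.radians(abs(tgt-yaw)); lift=1.2e-3*r; T=r/1.25; zc+=lift
    robot.line_to([x,y,zc],vel=lift/T,rotation=[180,0,tgt if tgt<=180 else tgt-360]); yaw=tgt
    o=robot.observe(); print(round(o["time"],2),"zc",round(zc,5),o["tool_pos"].round(5),o["tcp_rot"].round(1),o["ft_force"].round(1),o["torque"].round(2),o["gripper_width"].round(4))
im=robot.grab_frame("side"); cv2.imwrite("pics/s2.png",im); im2=robot.grab_frame("scene"); cv2.imwrite("pics/sc2.png",im2)
A=cv2.resize(im[165:255,270:350],None,fx=5,fy=5,interpolation=cv2.INTER_CUBIC);B=cv2.resize(im2[165:255,290:370],None,fx=5,fy=5,interpolation=cv2.INTER_CUBIC)
cv2.imwrite("pics/c2.png",np.hstack([A,B]))
```

```text
Traceback (most recent call last):
AttributeError: 'float' object has no attribute 'round'
```

```bash
cat > tw.py <<'E'
from h import *
x,y=0.6135,-0.0125
def rep(s=""):
    o=robot.observe(); print(s,round(o["time"],2),o["tool_pos"].round(5),round(o["tcp_rot"][2],1),o["ft_force"].round(1),o["torque"].round(2),round(o["gripper_width"],4)); return o
def strokes(zc,yaw,tgts,k=1.2e-3):
    for tgt in tgts:
        r=np.radians(abs(tgt-yaw)); lift=k*r; T=r/1.25; zc+=lift
        robot.line_to([x,y,zc],vel=lift/T,rotation=[180,0,tgt if tgt<=180 else tgt-360]); yaw=tgt
        rep(f"zc {zc:.5f}")
def crop(n):
    im=robot.grab_frame("side"); im2=robot.grab_frame("scene"); cv2.imwrite(f"pics/s{n}.png",im); cv2.imwrite(f"pics/sc{n}.png",im2)
    A=cv2.resize(im[155:255,265:345],None,fx=5,fy=5,interpolation=cv2.INTER_CUBIC);B=cv2.resize(im2[155:255,290:370],None,fx=5,fy=5,interpolation=cv2.INTER_CUBIC)
    cv2.imwrite(f"pics/c{n}.png",np.hstack([A,B]))
E
python3 - <<'E'
from tw import *
rep("start")
strokes(.20714,254,(104,254))
crop(2)
E
```

```text
start 7.94 [ 0.61288 -0.01235  0.20702] -106.0 [-4.6  2.4 -2.2] [ 0.57  1.21 -0.38] 0.041
zc 0.21028 10.71 [ 0.6137  -0.01261  0.21055] 104.0 [-1.4 -0.7 -0.5] [-0.06  0.34  0.27] 0.0408
zc 0.21342 13.47 [ 0.61324 -0.01231  0.21312] -106.0 [-4.1  3.4 -2.2] [ 0.82  1.16 -0.16] 0.0408
```

View pics/c2.png

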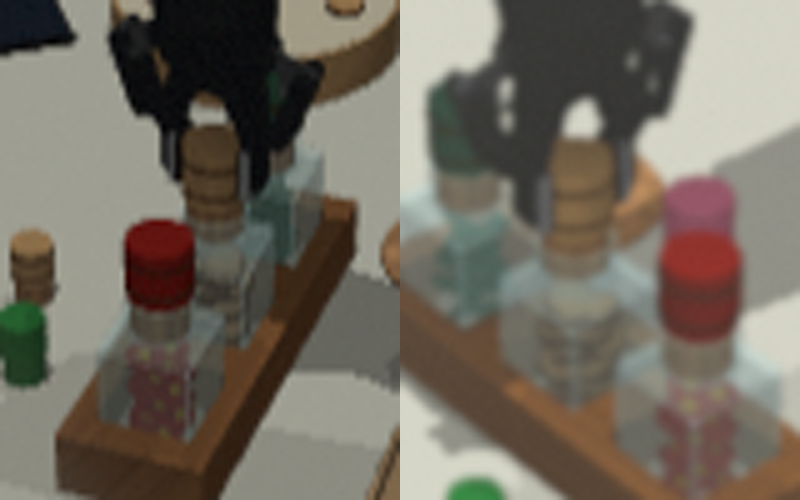

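The crop shows the jar body still level with its neighbours in the block, the knob lifted about 9 mm, and light forces. I'll continue with the same strokes.

Run:
```python
from tw import *
strokes(.21342,254,(104,254,104))
robot.line_to([x,y,.235],vel=.015); rep("up")
robot.line_to([x,y,.262],vel=.05); rep("up2")
crop(3)
```

```text
zc 0.21656 16.34 [ 0.61377 -0.0127   0.21703] 104.0 [-0.2 -0.7  1.8] [-0.19  0.15  0.06] 0.041
zc 0.21970 19.11 [ 0.6135  -0.01248  0.21969] -106.0 [ 0.4  0.1 -0.7] [-0.05 -0.   -0.04] 0.0408
zc 0.22284 21.88 [ 0.6135  -0.01251  0.22286] 104.0 [-0.   0.4 -0.9] [-0.02  0.02  0.05] 0.0408
up 22.83 [ 0.61345 -0.01247  0.23487] 104.0 [ 0.5 -0.9 -0.9] [ 0.   -0.04 -0.01] 0.0408
up2 23.52 [ 0.61352 -0.01252  0.26193] 104.0 [-0.7 -0.1 -0.9] [-0.01  0.01 -0.03] 0.041
```

View pics/c3.png

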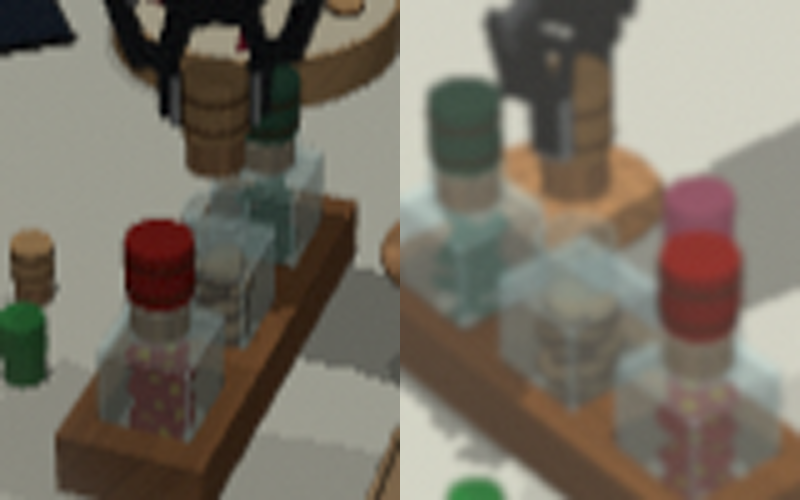

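The stopper is out and the jar is still seated in its well; the torque is near zero, so the axis estimate is good. I'll put the stopper in the tray and let go.

Run:
```python
from tw import *
robot.line_to([.60,0,.30],vel=.15)
robot.line_to([.441,.132,.30],vel=.2)
robot.line_to([.441,.132,.125],vel=.12)
print(robot.line_to([.441,.132,.106],vel=.03,guard=5)); rep("down")
robot.set_gripper(.075); robot.line_to([.441,.132,.25],vel=.15); rep("left")
robot.line_to([x,y,.30],vel=.2,rotation=[180,0,79.3]); o=rep("above")
im=robot.grab_frame("scene"); C=cal("wrist"); w=robot.grab_frame("wrist"); cv2.imwrite("pics/w4.png",w)
print("rim px",proj(C,[x,y,.126]))
cv2.imwrite("pics/c4.png",np.hstack([cv2.resize(im[150:270,260:450],None,fx=2,fy=2),cv2.resize(w,(384,240))]))
```

```text
True
down 27.43 [0.44072 0.13201 0.10724] 104.0 [-2.   0.4  6. ] [ 0.01  0.22 -0.04] 0.0409
left 28.97 [0.44061 0.132   0.24897] 104.0 [ 0.3 -0.3 -0.7] [-0.04 -0.02 -0.03] 0.0751
above 30.27 [ 0.61313 -0.01214  0.29975] 79.3 [ 0.4 -0.2  0.2] [ 0.02 -0.05 -0.02] 0.075
rim px [316.18390318 200.89702672]
```

View pics/c4.png

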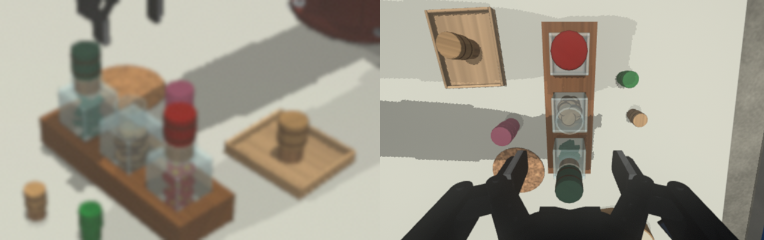

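The stopper stands in the tray (wrist crop at (458,44)), and the jar's mouth is where expected to within a few mm. Now I'll grip the jar across the block and carry it over to the mat.

Run:
```python
from tw import *
robot.set_gripper(.085)
robot.line_to([x,y,.20],vel=.12)
g=robot.line_to([x,y,.134],vel=.05,guard=10); rep(f"down {g}")
if not g:
    robot.set_gripper(.05); o=rep("grip"); print(o["gripper_force"])
    if .055<o["gripper_width"]<.065:
        robot.line_to([x,y,.15],vel=.04); rep("lift")
        robot.line_to([x,y,.315],vel=.1); rep("lift")
        im=robot.grab_frame("scene"); s=robot.grab_frame("side")
        cv2.imwrite("pics/c5.png",np.hstack([cv2.resize(im[110:270,260:420],None,fx=2.4,fy=2.4),cv2.resize(s[110:270,240:400],None,fx=2.4,fy=2.4)]))
```

```text
down False 33.08 [ 0.6137  -0.01254  0.13441] 79.3 [ 0.4 -0.2  1.4] [ 0.03 -0.02 -0.04] 0.085
grip 33.44 [ 0.61319 -0.01235  0.13449] 79.3 [-4.   1.9  5.7] [ 0.17  0.94 -0.01] 0.0592
66.02604746818542
lift 33.99 [ 0.61327 -0.01243  0.14994] 79.3 [-3.8 -0.2 -3. ] [ 0.09  0.67 -0.01] 0.0595
lift 35.79 [ 0.61331 -0.01245  0.31431] 79.3 [ 0.3  0.7 -5.3] [ 0.02  0.05 -0.02] 0.0591
```

View pics/c5.png

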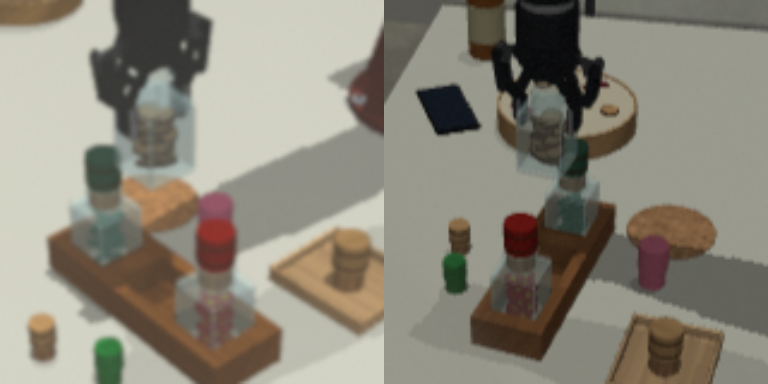

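The jar is clear of the block, upright and gripped square. I'll set it down on the mat.

Run:
```python
from tw import *
mx,my=.454,-.153
robot.line_to([mx,my,.315],vel=.12)
robot.line_to([mx,my,.142],vel=.1)
g=robot.line_to([mx,my,.125],vel=.015,guard=4); rep(f"down {g}")
robot.pause(.2); robot.set_gripper(.085); rep("open")
robot.line_to([mx,my,.30],vel=.08); rep("up")
C=cal("wrist"); w=robot.grab_frame("wrist"); im=robot.grab_frame("scene"); s=robot.grab_frame("side")
for n,p in [("mat",(mx,my,.005)),("rim",(mx,my,.119))]: print(n,proj(C,p))
cv2.imwrite("pics/c6.png",np.hstack([cv2.resize(w[100:340,200:440],(266,266)),cv2.resize(im[130:270,280:420],(266,266)),cv2.resize(s[130:270,260:400],(266,266))]))
```

```text
down True 40.6 [ 0.45391 -0.15288  0.1274 ] 79.3 [-0.6  0.2  5.6] [ 0.01 -0.05 -0.06] 0.0592
open 41.18 [ 0.45293 -0.15226  0.12586] 79.3 [-0.1 -0.4 -1.4] [ 0.04 -0.03  0.02] 0.0852
up 43.51 [ 0.45391 -0.15295  0.29971] 79.3 [ 0.6 -0.1  0.7] [ 0.01 -0.08 -0.04] 0.085
mat [316.54847566 172.40905817]
rim [316.31182373 198.50834055]
```

View pics/c6.png

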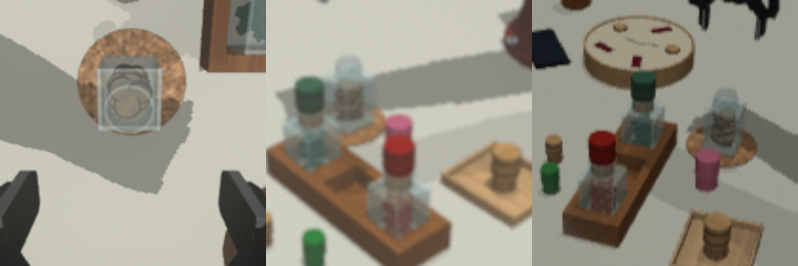

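The jar stands upright, with the mat centre at wrist (319,174) and the jar's axis within about 5 mm of it (22 mm margin). The stopper stands in the tray, and the neighbouring jars and loose pieces have not moved. The gripper is clear, so I'm handing in.

```bash
python3 -c "
from plant import robot
print(robot.job_done())"
```

```text
the job is handed in; nothing more can be done
None
```

I twisted the stopper free and stood it in the tray, set the open jar upright on the cork mat, and handed the job in about 44 s into the 72 s limit; the verdict was not shown.

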